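Weigh out seed-brittle rings on the sprung counter scale

ROBOT

A 7-joint arm with a two-finger parallel gripper is mounted at the origin on the work surface. World frame = base frame: x ahead of the robot, y to its left, z up, the work surface at z = 0. Lengths are in m, angles in rad, forces in N, time in s.
With the tool pointing down it reaches from about 0.4 to 0.9 m from the base axis. Payload 5.6 kg.
Tool frame: the origin (TCP) lies at the very end of the fingers, on their centre line; the grasp point (between the pads) lies 19 mm behind it (r.hold_point_z is the distance from the TCP to the grasp point, in m); z points along the fingers, y is the line along which they close (so a half turn about z gives the same grasp; the last joint's range is limited). The gripper opens to 92 mm and grips with 3 to 60 N. Pads are 20 mm wide; open, the fingers measure 128 mm over their backs; the gripper's body (75 mm by 189 mm) begins 69 mm behind the grasp point.
Start: joints at [1.149, 0.468, -0.012, 1.603, 0.006, 1.071, -0.056], TCP at [0.24, -0.604, 0.215] pointing down, gripper open.
Joint ranges: [-2.53, 2.53], [-0.31, 2.02], [-1.57, 1.55], [0.28, 2.44], [-1.29, 4.43], [0.15, 1.84], [-2.92, 2.92]. Speed limits (rad/s): [2.57, 2.57, 3.14, 3.14, 3.14, 3.14, 3.14].

INTERFACE

Orientations are given as a unit quaternion [w, x, y, z].
In Python, from rig import r gives the robot as it stands.
- The arm moves only by the tool move_arm, never from a script. Its argument "increments" is a list of rows, each a list of 4 numbers: the shift along the world's x, y, z in m, then the turn about the world's z in rad. A call has 1 to 20 rows; each row is the pose to reach, as a shift and turn from the pose commanded when the call began; what a row does not reach only later rows make up. A row lasts 1/12 s, in which the tool goes at most 41.7 mm and 7.16 degrees, less where a joint would pass 70% of its speed; a pose out of reach is approached as far as the arm can. A call with a gripper value outside its range is refused whole. "claw" is the finger opening in m, from 0 to 0.0919, set as the call begins (left out, the last holds). The fingers move at their own pace and stop on an object; the grip force is fixed at half the most. Time passes only in rows, so rows that repeat a pose let the fingers close. It gives the time, the measured TCP pose, the force, the opening and the grip force at its end, in the units of the state.
- r.get_obs(): the state, without advancing time (a new reading comes with each control period).
- r.read_camera(name): name is "scene" or "top" or "wrist"; returns the picture (384x512x3 uint8, red, green, blue); there is no depth.
- r.get_calibration(name): a dict with "mtx" (3x3 intrinsics, pixels), "distortion" ([k1, k2, p1, p2, k3] as OpenCV has them; the pictures are not rectified), "R" (3x3) and "t" (3): a world point X has camera coordinates R X + t. Camera axes: x right, y down, z forward; pixel columns grow to the right and rows downward; lengths in m; the calibration is good to about 2 mm. A picture is of the moment at which its call begins: read the wrist's pose just before it. get_calibration takes no time and is no camera call; for the wrist camera it gives the pose at the moment of the call.
- r.hand_in(): hands the job in; it is judged then, once.
Trained networks look in the newest picture that a camera, given by its name, has taken for a name from the list of things; names that differ only in an ending like _2 or _b are one class to them, and where a whole thing is asked for, a point or a joint stands for the part that bears it (a point fixed in the world has none). Each returns a list of dicts, best first, with "confidence" (0 to 1); they miss things now and then, are a little off and sometimes report something else, mostly with a low value. They report only what shows in the picture. A call takes as long as a camera call. They do not tell look-alikes from the thing itself.
- r.find_in(camera, target): "box" ([left, top, width, height] in pixels, round what is visible of it).
The state is a dict: "time_s": time; "joints": joint angles; "joint_velocities": joint speeds; "joint_torque": joint torques, N m; "eef_pos": TCP position; "ee_rot": TCP orientation; "force": force on the tool from outside, world axes, zero at the start; "torque": the same for the moment, N m; "opening": finger opening in m; "gripper_force": force on a finger pad.
Only numpy, scipy, OpenCV 4.12 (cv2) and the standard library are available. Lean on these libraries where they do the work, as an engineer would, in place of code of your own. Each camera call takes 0.05 s, during which the arm holds its last target. There are 200 camera calls.

TASK

Weigh out a portion: thread brittle rings one after another over the rod on the sprung scale, each lowered (not dropped) until it rests, until the scale's pointer has sunk level with the brass-backed mark beside it or past it by less than one ring's worth, then stop. The rod stands a few millimetres off centre, so feel for it gently: never press the rod or the pan down to its stop, and leave the other rings flat on the counter and everything else where it is.

Things in the scene. Friction and masses are not known exactly. Their poses are not given: they have to be found in the camera images.
- scale: fixed white counter scale, base 135 x 120 x 28 mm; origin at the centre of its underside. Its sprung steel pan (disc of 90 mm diameter, 6 mm thick, top 84 mm above the counter when empty) moves straight up and down only. An upright steel guide rod comes up through a 31 mm eye in the pan, independent of it; it takes three rings, and two or three are needed
- face_top (a point): middle of the top edge of the scale's upright slotted aluminium face: 58 mm wide, 4 mm thick, top 100 mm above the counter, 65 mm from the pan's middle on the scale's own +x side (the side away from the robot). Pointer and mark are seen in front of it
- pan_mid (a point): the middle of the pan's top face, rising and sinking with the pan; z up, x and y as the scale's. The rod does NOT stand exactly here (see rod_top)
- rod_top (a point): a point above the pan's middle, level with the rod's flat top (156 mm above the counter) but NOT on its axis: the rod's axis stands 3.9 to 5.3 mm off it, in an unmeasured direction that differs every time. Rod 19.5 mm in diameter, top edge chamfered 1.5 mm, so a ring's 22 mm hole has 1.25 mm to spare all round. Polished, stiff sideways
- rod (a joint): how far the spring-backed rod is pressed down, m: 0 when free, 0.025 at its stop; 0.023 or more counts as pressed to its stop. It starts to yield at 0.2 N and then takes 0.25 N per mm (6 N at the stop). A ring pushed on its top carries it down; it springs up again when it slips into the hole
- pan (a joint): how far the pan has sunk, m: 0.002 when empty, 0.050 at its stop; 0.048 or more counts as pressed to its stop (6.5 N in all, rings included). The spring yields 1 mm per 0.14 N: one ring sinks it about 7 mm
- pointer (a point): tip of the pan's black pointer bar (18 mm wide, 3 mm thick, in front of the scale's face, on its own +y half), at mid-height of the bar. Sinks with the pan
- mark (a point): inner end of the mark: a dark bar 18 mm wide, 3 mm thick with a brass plate behind it, on the other (-y) half of the face, next to the pointer; at mid-height of the bar. It lies 10 to 20 mm below the empty pan's pointer, other every time; fixed
- ring1: hard pressed seed-brittle ring, brown: 66 mm outer diameter, 24 mm high, with a plain 22 mm hole right through; lies flat and loose on the counter. Weighs about 100 g (7 percent either way). Origin: centre of its underside, z along its hole
- ring2: hard pressed seed-brittle ring, brown: 66 mm outer diameter, 24 mm high, with a plain 22 mm hole right through; lies flat and loose on the counter. Weighs about 100 g (7 percent either way). Origin: centre of its underside, z along its hole
- ring3: hard pressed seed-brittle ring, brown: 66 mm outer diameter, 24 mm high, with a plain 22 mm hole right through; lies flat and loose on the counter. Weighs about 100 g (7 percent either way). Origin: centre of its underside, z along its hole
- ring4: hard pressed seed-brittle ring, brown: 66 mm outer diameter, 24 mm high, with a plain 22 mm hole right through; lies flat and loose on the counter. Weighs about 100 g (7 percent either way). Origin: centre of its underside, z along its hole
- honey_jar: amber glass jar with white cap, 54 mm diameter, 75 mm high; loose bystander, origin at the centre of its underside
- tin: tin, 60 mm diameter, 55 mm high; loose bystander, origin at the centre of its underside
- cup: white china cup, 62 mm wide, 60 mm high; loose bystander, origin at the centre of its underside
- bun: round bun without a hole, 64 mm wide, 35 mm high; loose bystander, origin at the centre of its underside
Mind the look-alikes: they are no part of the job. What is shaped like the ring4 but green or turquoise is not meant.

How it is judged:
On the way, in this order (a step that is already met when the one before it is completed fails the run):
1. one ring is threaded on the rod, down on the pan (((horizontal distance between ring1 and pan_mid below 0.0105 m and z of ring1 in the frame of pan_mid between -0.004 and 0.056 m and angle between the z axis of ring1 and the z axis of pan_mid, either way round below 0.15 rad and value of joint rod below 0.01 m) or (horizontal distance between ring2 and pan_mid below 0.0105 m and z of ring2 in the frame of pan_mid between -0.004 and 0.056 m and angle between the z axis of ring2 and the z axis of pan_mid, either way round below 0.15 rad and value of joint rod below 0.01 m) or (horizontal distance between ring3 and pan_mid below 0.0105 m and z of ring3 in the frame of pan_mid between -0.004 and 0.056 m and angle between the z axis of ring3 and the z axis of pan_mid, either way round below 0.15 rad and value of joint rod below 0.01 m) or (horizontal distance between ring4 and pan_mid below 0.0105 m and z of ring4 in the frame of pan_mid between -0.004 and 0.056 m and angle between the z axis of ring4 and the z axis of pan_mid, either way round below 0.15 rad and value of joint rod below 0.01 m))), for 0.2 s.
2. a second ring is threaded on top of it ((((horizontal distance between ring1 and pan_mid below 0.0105 m and z of ring1 in the frame of pan_mid between -0.004 and 0.056 m and angle between the z axis of ring1 and the z axis of pan_mid, either way round below 0.15 rad and value of joint rod below 0.01 m) and (horizontal distance between ring2 and pan_mid below 0.0105 m and z of ring2 in the frame of pan_mid between -0.004 and 0.056 m and angle between the z axis of ring2 and the z axis of pan_mid, either way round below 0.15 rad and value of joint rod below 0.01 m)) or ((horizontal distance between ring1 and pan_mid below 0.0105 m and z of ring1 in the frame of pan_mid between -0.004 and 0.056 m and angle between the z axis of ring1 and the z axis of pan_mid, either way round below 0.15 rad and value of joint rod below 0.01 m) and (horizontal distance between ring3 and pan_mid below 0.0105 m and z of ring3 in the frame of pan_mid between -0.004 and 0.056 m and angle between the z axis of ring3 and the z axis of pan_mid, either way round below 0.15 rad and value of joint rod below 0.01 m)) or ((horizontal distance between ring1 and pan_mid below 0.0105 m and z of ring1 in the frame of pan_mid between -0.004 and 0.056 m and angle between the z axis of ring1 and the z axis of pan_mid, either way round below 0.15 rad and value of joint rod below 0.01 m) and (horizontal distance between ring4 and pan_mid below 0.0105 m and z of ring4 in the frame of pan_mid between -0.004 and 0.056 m and angle between the z axis of ring4 and the z axis of pan_mid, either way round below 0.15 rad and value of joint rod below 0.01 m)) or ((horizontal distance between ring2 and pan_mid below 0.0105 m and z of ring2 in the frame of pan_mid between -0.004 and 0.056 m and angle between the z axis of ring2 and the z axis of pan_mid, either way round below 0.15 rad and value of joint rod below 0.01 m) and (horizontal distance between ring3 and pan_mid below 0.0105 m and z of ring3 in the frame of pan_mid between -0.004 and 0.056 m and angle between the z axis of ring3 and the z axis of pan_mid, either way round below 0.15 rad and value of joint rod below 0.01 m)) or ((horizontal distance between ring2 and pan_mid below 0.0105 m and z of ring2 in the frame of pan_mid between -0.004 and 0.056 m and angle between the z axis of ring2 and the z axis of pan_mid, either way round below 0.15 rad and value of joint rod below 0.01 m) and (horizontal distance between ring4 and pan_mid below 0.0105 m and z of ring4 in the frame of pan_mid between -0.004 and 0.056 m and angle between the z axis of ring4 and the z axis of pan_mid, either way round below 0.15 rad and value of joint rod below 0.01 m)) or ((horizontal distance between ring3 and pan_mid below 0.0105 m and z of ring3 in the frame of pan_mid between -0.004 and 0.056 m and angle between the z axis of ring3 and the z axis of pan_mid, either way round below 0.15 rad and value of joint rod below 0.01 m) and (horizontal distance between ring4 and pan_mid below 0.0105 m and z of ring4 in the frame of pan_mid between -0.004 and 0.056 m and angle between the z axis of ring4 and the z axis of pan_mid, either way round below 0.15 rad and value of joint rod below 0.01 m)))), for 0.2 s.
At the end, for the whole second after the job is handed in: The pan hangs at rest with its pointer level with the mark (at most 1.5 mm short of it) or at most 8.2 mm past it; every ring is either threaded on the rod, lying level, or lies flat on the counter; all are at rest (z of pointer in the frame of mark between -0.0082 and 0.0015 m and velocity of joint pan between -0.01 and 0.01 m/s and ((horizontal distance between ring1 and pan_mid below 0.0105 m and z of ring1 in the frame of pan_mid between -0.004 and 0.056 m and angle between the z axis of ring1 and the z axis of pan_mid, either way round below 0.15 rad and value of joint rod below 0.01 m) or (height (world z) of ring1 below 0.028 m and angle between the z axis of ring1 and the z axis of pan_mid, either way round below 0.15 rad)) and ((horizontal distance between ring2 and pan_mid below 0.0105 m and z of ring2 in the frame of pan_mid between -0.004 and 0.056 m and angle between the z axis of ring2 and the z axis of pan_mid, either way round below 0.15 rad and value of joint rod below 0.01 m) or (height (world z) of ring2 below 0.028 m and angle between the z axis of ring2 and the z axis of pan_mid, either way round below 0.15 rad)) and ((horizontal distance between ring3 and pan_mid below 0.0105 m and z of ring3 in the frame of pan_mid between -0.004 and 0.056 m and angle between the z axis of ring3 and the z axis of pan_mid, either way round below 0.15 rad and value of joint rod below 0.01 m) or (height (world z) of ring3 below 0.028 m and angle between the z axis of ring3 and the z axis of pan_mid, either way round below 0.15 rad)) and ((horizontal distance between ring4 and pan_mid below 0.0105 m and z of ring4 in the frame of pan_mid between -0.004 and 0.056 m and angle between the z axis of ring4 and the z axis of pan_mid, either way round below 0.15 rad and value of joint rod below 0.01 m) or (height (world z) of ring4 below 0.028 m and angle between the z axis of ring4 and the z axis of pan_mid, either way round below 0.15 rad)) and linear speed of each of ring1, ring2, ring3, ring4 below 0.02 m/s); the robot touches nothing.
It fails at once if the rod is pressed down to its stop (23 mm or more) (value of joint rod above 0.023 m).
It fails at once if the pan is pressed down to its stop (sunk 48 mm or more) (value of joint pan above 0.048 m).
It fails at once if a ring is dropped, so that the pan is jolted down faster than 0.3 m/s (velocity of joint pan above 0.3 m/s).
It fails at once if a bystander is moved by more than 25 mm (distance of any of honey_jar, tin, cup, bun from where it was at the start of the episode above 0.025 m).
It also fails if it takes over 72 s, if anything falls off the work surface, if the arm or the gripper's body presses on something with over 40 N, if the wrist force passes 120 N, or if a joint passes its speed limit or range.

## Working session

There is one attempt and no reset: what is moved stays moved. The work goes in short steps, Python scripts to look and compute and a tool call to move; the robot and the scene stay as the last step left them, time stands still between calls to the robot, and variables do not carry over. Pictures are saved under pics/ and viewed, at most 13 in all, crops included, and the job is handed in when it is done.

Besides the shell and the picture viewer there is one more tool, called after "Emit:" as name(argument=value, ...) on one line, values as JSON. move_arm: Moves the arm, as the interface text tells. Its arguments: {"type":"object","properties":{"increments":{"type":"array","items":{"type":"array","items":{"type":"number"}}},"claw":{"type":"number"}},"required":["increments"]}

```bash
ls; mkdir -p pics
python3 - <<'E'
from rig import r
import cv2, numpy as np
o=r.get_obs(); print(o['time_s'],o['eef_pos'],o['ee_rot'],o['force'],o['opening'],r.hold_point_z)
ims=[]
for c in ["scene","top"]:
    im=r.read_camera(c); cv2.imwrite(f"pics/{c}0.png",im[:,:,::-1]); 
    k=r.get_calibration(c); print(c,k)
    for t in ["ring1","honey_jar","tin","cup","bun","scale","rod","pan","pointer","mark","face_top"]:
        print(t,[(np.round(d['box'],1).tolist(),round(d['confidence'],2)) for d in r.find_in(c,t)][:7])
print(r.get_obs()['time_s'])
E
```

```text
pics
0.0 [ 0.24010741 -0.60339956  0.21363677] [-8.69690333e-04  9.82123087e-01  1.88237715e-01 -2.18910300e-04] [-0.79149149  0.76886419  0.09085453] 0.09206648350815004 0.0187
scene {'mtx': array([[477.68236449,   0.        , 258.24152709],
       [  0.        , 477.68236449, 191.99140258],
       [  0.        ,   0.        ,   1.        ]]), 'distortion': array([-0.109609,  0.      ,  0.      ,  0.      ,  0.      ]), 'R': array([[ 0.6000216 ,  0.79994764, -0.00760662],
       [ 0.46548723, -0.35685233, -0.80992472],
       [-0.6506118 ,  0.48243154, -0.58648452]]), 't': array([-0.2928112 , -0.13682121,  1.50036029])}
ring1 [([167.1, 271.1, 33.2, 28.3], 0.98), ([129.5, 205.1, 28.8, 23.4], 0.98), ([104.9, 271.8, 34.6, 33.6], 0.86), ([146.3, 234.1, 27.9, 27.2], 0.82), ([331.4, 189.4, 24.7, 24.1], 0.75), ([180.5, 206.7, 27.7, 18.6], 0.63)]
honey_jar [([132.7, 292.8, 28.9, 42.1], 0.9)]
tin [([378.1, 174.0, 21.2, 28.3], 0.77)]
cup [([304.8, 158.4, 20.1, 27.0], 0.69)]
bun [([344.2, 165.3, 19.9, 17.7], 0.6)]
scale [([222.8, 200.1, 66.3, 63.9], 0.61)]
rod [([250.1, 185.6, 5.9, 32.9], 0.79
[... 760 characters left out ...]
.7, 23.6], 0.96), ([370.6, 176.9, 23.9, 19.5], 0.78), ([328.6, 197.3, 22.1, 22.6], 0.78), ([327.3, 147.9, 29.1, 23.6], 0.61), ([283.3, 217.9, 22.4, 24.0], 0.6), ([157.4, 151.8, 24.7, 22.2], 0.58), ([242.9, 147.8, 46.8, 55.5], 0.47)]
honey_jar [([373.2, 133.5, 25.6, 19.5], 0.73), ([157.1, 153.2, 25.4, 21.1], 0.71)]
tin [([110.8, 135.9, 26.9, 24.2], 0.74)]
cup [([152.6, 196.7, 22.3, 23.5], 0.85)]
bun [([118.7, 181.1, 17.4, 22.4], 0.94)]
scale [([243.7, 146.5, 47.9, 52.3], 0.74), ([262.5, 167.6, 8.6, 7.8], 0.73)]
rod [([249.8, 153.3, 33.9, 39.2], 0.38)]
pan [([247.3, 149.4, 35.8, 40.0], 0.97)]
pointer [([249.3, 157.5, 33.8, 33.9], 0.92)]
mark []
face_top [([240.3, 150.5, 53.1, 51.9], 0.73)]
1.2
```

Run:
```python
import cv2,numpy as np
s=cv2.imread('pics/scene0.png');t=cv2.imread('pics/top0.png')
a=cv2.resize(s[150:350,90:410],(800,500)) # 2.5x
b=cv2.resize(t[110:290,90:420],(800,436))
cv2.imwrite('pics/s0c.png',a);cv2.imwrite('pics/t0c.png',b)
```

```text
(no output)
```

View pics/s0c.png

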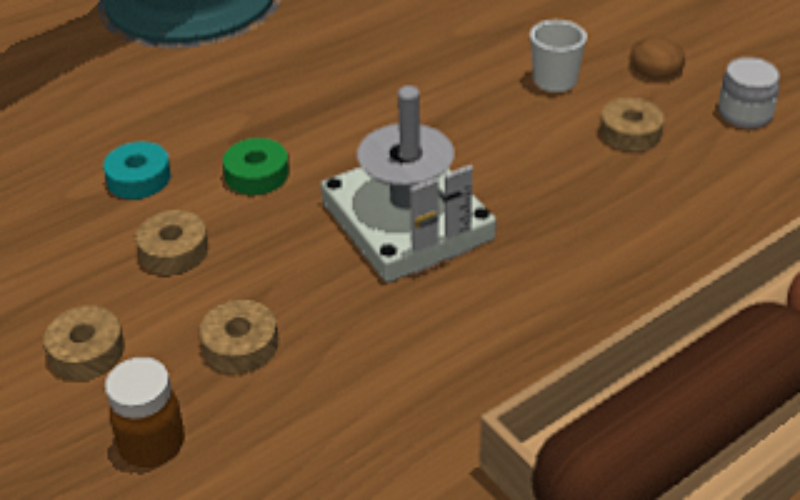

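View pics/t0c.png

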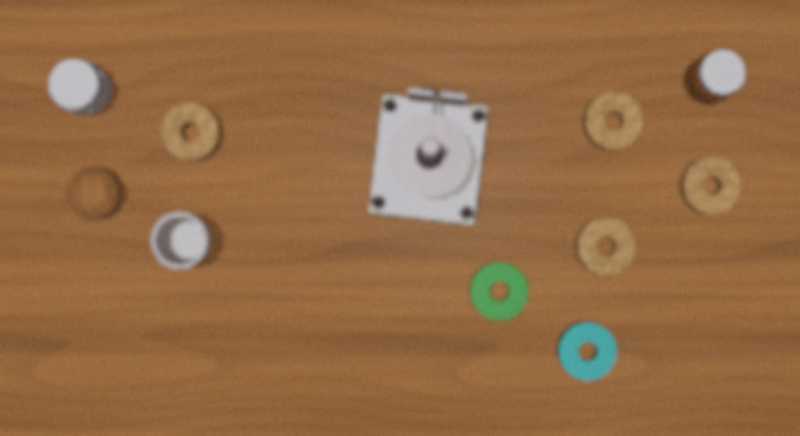

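```bash
cat > h.py <<'E'
import numpy as np, cv2
from rig import r
def cal(c): return r.get_calibration(c)
def ray(k,px):
    u=cv2.undistortPoints(np.array([[px]],float),k['mtx'],k['distortion'])[0,0]
    d=k['R'].T@np.array([u[0],u[1],1]); return -k['R'].T@k['t'], d/np.linalg.norm(d)
def onz(k,px,z):
    c,d=ray(k,px); return c+d*(z-c[2])/d[2]
def tri(obs):
    A=np.zeros((3,3));b=np.zeros(3);L=[ray(k,p) for k,p in obs]
    for c,d in L:
        P=np.eye(3)-np.outer(d,d);A+=P;b+=P@c
    X=np.linalg.solve(A,b)
    return X,max(np.linalg.norm(np.cross(X-c,d)) for c,d in L)
def proj(k,X):
    return cv2.projectPoints(np.array(X,float).reshape(-1,1,3),cv2.Rodrigues(k['R'])[0],k['t'],k['mtx'],k['distortion'])[0][:,0]
E
python3 - <<'E'
from h import *
s,t=cal('scene'),cal('top')
# hole centres / tops by eye (crop/2.5+offset ; top crop /2.424+offset)
S=lambda x,y:(x/2.5+90,y/2.5+150); T=lambda x,y:(x/2.4242+90,y/2.4222+110)
P={'ringA':((238,326),(613,121)),'ringB':((83,334),(712,186)),'ringC':((171,233),(606,246)),'ringD':((632,116),(190,131)),
'green':((256,157),(499,292)),'turq':((136,161),(588,351)),'jarcap':((139,374),(722,72)),'tin':((750,70),(74,84)),'bun':((657,58),(96,193)),
'rodtop':((408,91),(430,147)),'pan':((406,153),(432,156)),'scr1':((388,250),(390,105)),'scr2':((482,213),(478,116))}
for n,(a,b) in P.items():
    X,e=tri([(s,S(*a)),(t,T(*b))]); print(n,np.round(X*1000,1),'err',round(e*1000,1))
im=cv2.imread('pics/top0.png')
for n in [0]:
  for p in [(390,105),(478,116),(378,202),(467,213)]: print(np.round(onz(t,T(*p),.028)*1000,1))
# exact ring centroids in top view by hue
hsv=cv2.cvtColor(cv2.resize(im,None,fx=4,fy=4,interpolation=cv2.INTER_CUBIC),cv2.COLOR_BGR2HSV)
for n in 'ABCD':
    u=np.array(T(*P['ring'+n][1]))*4; x,y=u.astype(int); w=hsv[y-70:y+70,x-70:x+70]
    print(n,w[70,30],w[5,5],w[70,70],w[30,70])
E
```

```text
ringA [ 550.6 -243.2   21.9] err 1.4
ringB [ 477.2 -355.2   20.4] err 2.4
ringC [ 408.9 -234.1   21.6] err 1.7
ringD [539.5 237.5  21.9] err 1.5
green [ 357.4 -112.4   21.3] err 2.5
turq [ 290.6 -213.    22.4] err 2.1
jarcap [ 598.9 -351.8   78.4] err 1.8
tin [588.9 361.6  56. ] err 0.8
bun [469.5 348.2  13.2] err 2.1
rodtop [510.8 -31.8 153.9] err 1.7
pan [507.4 -34.6  82.9] err 3.1
scr1 [548.  -29.   -4.3] err 44.2
scr2 [578.3 -54.   69.9] err 43.9
[567.1   8.6  28. ]
[554.7 -90.6  28. ]
[457.6  22.   28. ]
[445.2 -78.   28. ]
A [ 17 119 157] [ 14 158 142] [ 14 147 151] [ 17 119 165]
B [ 17 118 169] [ 14 142 149] [ 15 144 156] [ 17 117 175]
C [ 17 118 166] [ 14 145 144] [ 14 148 148] [ 17 116 170]
D [ 18 118 166] [ 14 149 152] [ 14 144 152] [ 17 114 177]
```

Run:
```python
from h import *
from scipy.spatial.transform import Rotation as Ro
o=r.get_obs();k=cal('wrist');print(k)
q=o['ee_rot'];RT=Ro.from_quat([q[1],q[2],q[3],q[0]]).as_matrix()
Rc=k['R']@RT; tc=k['R']@o['eef_pos']+k['t']  # tool->cam
np.savez('tc.npz',Rc=Rc,tc=tc); print('cam pos in tool',-Rc.T@tc,'\n',Rc)
def at(p,yaw):
    R=np.array([[np.cos(yaw),np.sin(yaw),0],[np.sin(yaw),-np.cos(yaw),0],[0,0,-1.]])
    return dict(mtx=k['mtx'],distortion=k['distortion'],R=Rc@R.T,t=tc-Rc@R.T@np.array(p))
for p in [(.45,-.035,.22),(.50,-.035,.25),(.42,-.05,.25)]:
    print(p,proj(at(p,-.123),[[.5108,-.0318,.156],[.507,-.0345,.084],[.57,-.04,.1]]).round())
print(proj(at((.39,-.234,.12),-.123),[[.409,-.234,.024],[.55,-.243,.024]]).round())
# held ring hole, bottom 1 mm above tip
print(proj(at((0.4,0,.2),0),[[.4,0,.201],[.4,0,.225],[.433,0,.225],[.367,0,.225]]).round())
```

```text
{'mtx': array([[304.74228746,   0.        , 260.61634678],
       [  0.        , 304.74228746, 192.41003969],
       [  0.        ,   0.        ,   1.        ]]), 'distortion': array([0.02386847, 0.        , 0.        , 0.        , 0.        ]), 'R': array([[ 3.69459542e-01, -9.29246812e-01, -9.44745164e-05],
       [-8.96326556e-01, -3.56397585e-01,  2.63779201e-01],
       [-2.45149652e-01, -9.73710630e-02, -9.64583083e-01]]), 't': array([-0.64956617, -0.02985511,  0.39114028])}
cam pos in tool [ 0.07416069 -0.00036623 -0.17052707] 
 [[-3.21771285e-04  9.99999943e-01  9.74148353e-05]
 [-9.64590785e-01 -2.84684382e-04 -2.63750898e-01]
 [-2.63750855e-01 -1.78832918e-04  9.64590822e-01]]
(0.45, -0.035, 0.22) [[247. 129.]
 [253. 128.]
 [250.  55.]]
(0.5, -0.035, 0.25) [[256. 183.]
 [260. 171.]
 [257. 113.]]
(0.42, -0.05, 0.25) [[226.  92.]
 [236.  99.]
 [231.  28.]]
[[258. 173.]
 [247.  -8.]]
[[261. 237.]
 [261. 256.]
 [261. 195.]
 [261. 310.]]
```

Emit:
move_arm(increments=[[0.04, 0.11, 0, -0.1], [0.07, 0.2, 0, -0.2], [0.1, 0.3, 0, -0.3], [0.14, 0.4, 0, -0.4], [0.17, 0.5, 0, -0.5], [0.197, 0.57, 0, -0.5], [0.197, 0.57, 0, -0.5], [0.197, 0.57, 0, -0.5], [0.197, 0.57, 0, -0.5], [0.197, 0.57, 0, -0.5], [0.197, 0.57, 0, -0.5], [0.197, 0.57, 0, -0.5], [0.197, 0.57, 0, -0.5], [0.197, 0.57, 0, -0.5], [0.197, 0.57, 0, -0.5], [0.197, 0.57, 0, -0.5], [0.197, 0.57, 0, -0.5], [0.197, 0.57, 0, -0.5], [0.197, 0.57, 0, -0.5]])

```text
time_s: 2.78
eef_pos: [0.4369, -0.0355, 0.2145]
ee_rot: [0.0, 0.998, -0.062, -0.0]
force: [-0.9, 0.0, -0.5]
opening: 0.0921
gripper_force: 0.0
```

```bash
cat >> h.py <<'E'
def snap(name):
    o=r.get_obs();k=cal('wrist');im=r.read_camera('wrist')
    cv2.imwrite(f'pics/{name}.png',im[:,:,::-1]); np.savez(f'pics/{name}.npz',R=k['R'],t=k['t'],mtx=k['mtx'],distortion=k['distortion'])
    print(name,o['time_s'],np.round(o['eef_pos'],4),'F',np.round(o['force'],2),'op',round(float(o['opening']),4),round(float(o['gripper_force']),2))
    return im
def ld(name): return dict(np.load(f'pics/{name}.npz'))
E
python3 -c "
from h import *
snap('w1'); print(r.get_obs()['ee_rot'])"
```

```text
w1 2.7833 [ 0.4369 -0.0355  0.2145] F [-0.92  0.03 -0.53] op 0.0921 0.0
[ 2.58684058e-04  9.98074546e-01 -6.20251313e-02 -1.33053318e-04]
```

Now straddle the rod, keeping the tips just above its top.

Emit:
move_arm(increments=[[0.037, 0.002, 0, 0], [0.074, 0.004, 0, 0], [0.074, 0.004, -0.03, 0], [0.074, 0.004, -0.045, 0], [0.074, 0.004, -0.045, 0], [0.074, 0.004, -0.045, 0], [0.074, 0.004, -0.045, 0]])

```text
time_s: 3.42
eef_pos: [0.5117, -0.0306, 0.1705]
ee_rot: [0.0, 0.998, -0.061, 0.001]
force: [-0.0, -0.4, -0.2]
opening: 0.0924
gripper_force: 0.0
```

```bash
python3 -c "
from h import *
snap('w2')
a=cv2.imread('pics/w1.png');b=cv2.imread('pics/w2.png')
A=cv2.resize(a[20:220,160:360],(400,400),interpolation=cv2.INTER_CUBIC);B=cv2.resize(b[100:300,160:360],(400,400),interpolation=cv2.INTER_CUBIC)
cv2.imwrite('pics/w12.png',np.hstack([A,B]))"
```

```text
w2 3.4167 [ 0.5117 -0.0306  0.1705] F [-0.01 -0.39 -0.2 ] op 0.0924 0.0
```

View pics/w12.png

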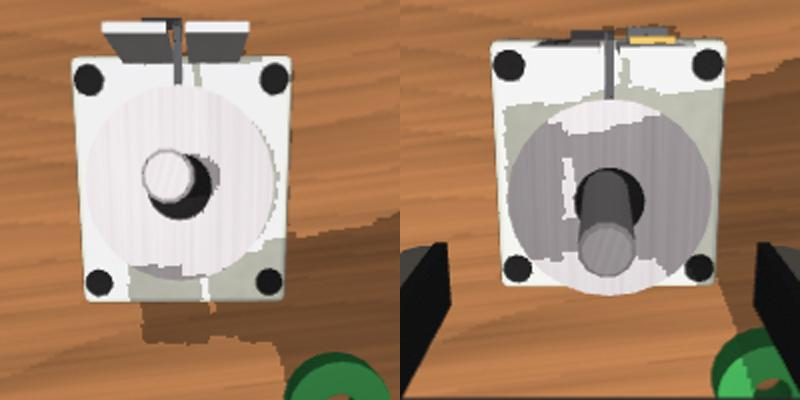

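Run:
```python
from h import *
a,b=ld('w1'),ld('w2'); s,t=cal('scene'),cal('top')
S=lambda x,y:(x/2.5+90,y/2.5+150)
def rodc(n,c,rad):
    g=cv2.GaussianBlur(cv2.cvtColor(cv2.resize(cv2.imread(f'pics/{n}.png'),None,fx=4,fy=4,interpolation=cv2.INTER_CUBIC),cv2.COLOR_BGR2GRAY),(5,5),1)
    x,y=int(c[0]*4),int(c[1]*4);w=g[y-110:y+110,x-110:x+110]
    h=cv2.HoughCircles(w,cv2.HOUGH_GRADIENT,1,200,param1=80,param2=8,minRadius=int(rad*4*.85),maxRadius=int(rad*4*1.15))
    return None if h is None else ((h[0,0,:2]+[x-110,y-110])/4,h[0,0,2]/4)
print(rodc('w1',(243.5,108),12.7),rodc('w2',(263.5,225),13.8))
for n,p,q,z in [('rod',(243.5,108),(263.5,225),.156),('pan',(250,111),(264.5,198.5),.084)]:
    X,e=tri([(a,p),(b,q)]);print(n,X.round(4),round(e*1e3,2),onz(a,p,z).round(4),onz(b,q,z).round(4))
```

```text
(array([243.625, 107.875]), np.float32(13.4)) (array([263.125, 224.875]), np.float32(13.925))
rod [ 0.5126 -0.0322  0.1549] 0.09 [ 0.5125 -0.0322  0.156 ] [ 0.513  -0.0323  0.156 ]
pan [ 0.5097 -0.0338  0.0844] 0.33 [ 0.5097 -0.0341  0.084 ] [ 0.5096 -0.0335  0.084 ]
```

Emit:
move_arm(increments=[[-0.018, -0.036, 0.02, 0], [-0.036, -0.072, 0.02, 0], [-0.055, -0.108, 0.01, 0], [-0.073, -0.144, -0.01, 0], [-0.091, -0.18, -0.03, 0], [-0.103, -0.203, -0.05, 0], [-0.103, -0.203, -0.05, 0], [-0.103, -0.203, -0.05, 0], [-0.103, -0.203, -0.05, 0]])

```text
time_s: 4.22
eef_pos: [0.4094, -0.2328, 0.1208]
ee_rot: [0.0, 0.998, -0.061, 0.001]
force: [0.4, -0.1, -0.6]
opening: 0.092
gripper_force: 0.0
```

```bash
cat >> h.py <<'E'
def ringc(name,z=.024,rng=None):
    """hole/outer circle centres of the ring near the tool axis: GUI-free, Hough on 4x"""
    k=ld(name); im=cv2.imread(f'pics/{name}.png')
    return k,im
E
python3 -c "
from h import *
snap('w3')
k=ld('w3')
for c in r.find_in('wrist','ring1'):
    b=c['box'];p=(b[0]+b[2]/2,b[1]+b[3]/2);print(np.round(b,1),c['confidence'],onz(k,p,.012).round(4))
cv2.imwrite('pics/w3c.png',cv2.resize(cv2.imread('pics/w3.png')[100:300,130:390],None,fx=3,fy=3,interpolation=cv2.INTER_CUBIC))"
```

```text
w3 4.2167 [ 0.4094 -0.2328  0.1208] F [ 0.43 -0.06 -0.65] op 0.092 0.0
[209.7   1.1  85.9  65.2] 0.94 [ 0.5433 -0.2422  0.012 ]
[226.  270.1  60.8  63.6] 0.81 [ 0.2897 -0.2134  0.012 ]
[229.7 156.5  69.8  69.6] 0.74 [ 0.4079 -0.2362  0.012 ]
[349.9  58.6  86.2  78.8] 0.68 [ 0.4779 -0.3571  0.012 ]
```

View pics/w3c.png

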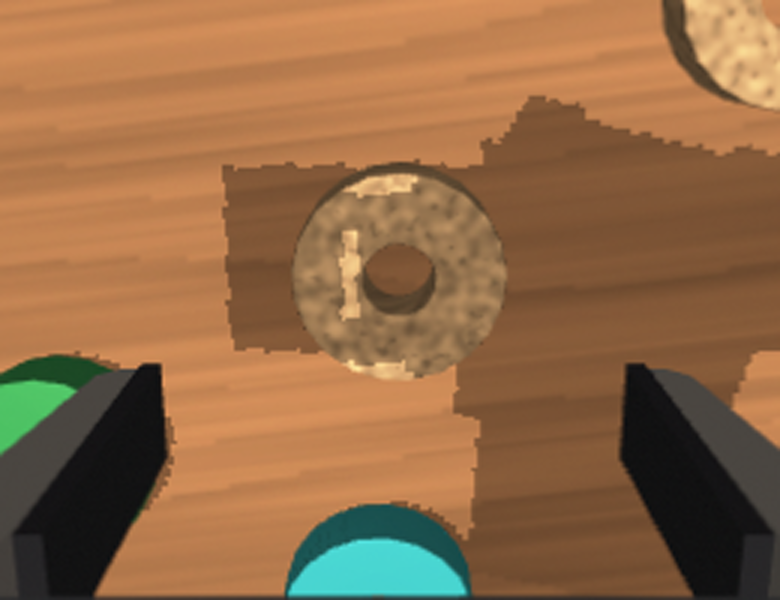

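```bash
python3 -c "
from h import *
k=ld('w3');print(onz(k,(263.2,192.3),.024).round(4), onz(k,(263.2,192.3),.0216).round(4), onz(ld('w2'),(263.2,225),.156).round(4))
t=ld('w2');"
```

```text
[ 0.4104 -0.235   0.024 ] [ 0.4097 -0.2349  0.0216] [ 0.513  -0.0321  0.156 ]
```

Emit:
move_arm(increments=[[0.001, -0.002, -0.04, 0], [0.001, -0.002, -0.08, 0], [0.001, -0.002, -0.105, 0], [0.001, -0.002, -0.117, 0], [0.001, -0.002, -0.117, 0], [0.001, -0.002, -0.117, 0]])

```text
time_s: 4.82
eef_pos: [0.4107, -0.2337, 0.0028]
ee_rot: [-0.0, 0.998, -0.059, 0.0]
force: [0.8, 0.3, 0.9]
opening: 0.0924
gripper_force: 0.0
```

Emit:
move_arm(increments=[[0, 0, 0, 0], [0, 0, 0, 0], [0, 0, 0, 0], [0, 0, 0, 0], [0, 0, 0, 0], [0, 0, 0, 0]], claw=0.05)

```text
time_s: 5.32
eef_pos: [0.4098, -0.235, 0.0031]
ee_rot: [0.0, 0.998, -0.061, 0.0]
force: [-0.8, 1.8, 5.1]
opening: 0.0662
gripper_force: 30.0
```

Emit:
move_arm(increments=[[0, 0, 0.02, 0], [0, 0, 0.06, 0], [0, 0.01, 0.1, 0], [0.02, 0.035, 0.13, 0], [0.04, 0.07, 0.16, 0], [0.055, 0.105, 0.182, 0], [0.075, 0.14, 0.182, 0], [0.09, 0.175, 0.182, 0], [0.1, 0.198, 0.182, 0], [0.103, 0.203, 0.182, 0], [0.103, 0.203, 0.182, 0], [0.103, 0.203, 0.182, 0]])

```text
time_s: 6.32
eef_pos: [0.5116, -0.0328, 0.184]
ee_rot: [0.0, 0.998, -0.061, -0.001]
force: [0.6, -0.7, -1.0]
opening: 0.0661
gripper_force: 30.0
```

```bash
python3 -c "
from h import *
snap('w4');print(r.get_obs()['force'])
cv2.imwrite('pics/w4c.png',cv2.resize(cv2.imread('pics/w4.png')[150:330,140:380],None,fx=3,fy=3,interpolation=cv2.INTER_CUBIC))"
```

```text
w4 6.3167 [ 0.5116 -0.0328  0.184 ] F [ 0.56 -0.66 -0.96] op 0.0661 30.0
[ 0.46929182 -0.98551238 -0.92764474]
```

View pics/w4c.png

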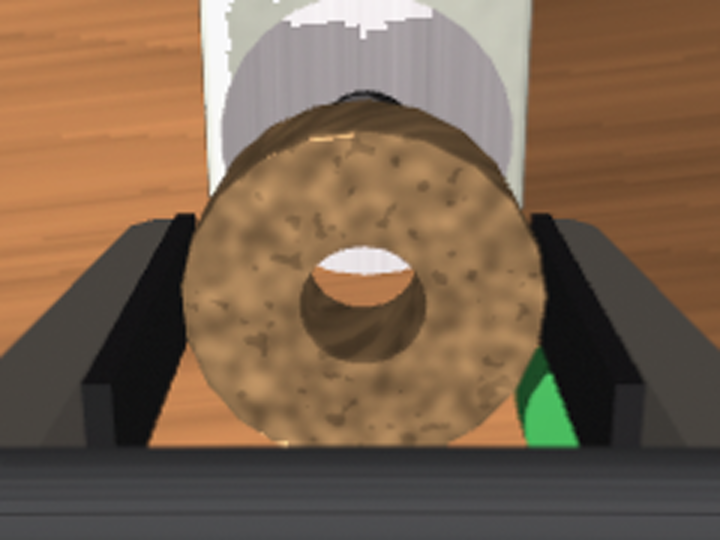

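Run:
```python
from h import *
k=ld('w4');X=onz(k,(261.2,251.5),.205);print('hole',X.round(4),'outer',onz(k,((181+546)/2/3+140,251.5),.205).round(4))
print('rel to tcp',X[:2]-[.5116,-.0328],'rod-hole',np.array([.5127,-.0322])-X[:2])
f=[r.get_obs()['force']]
print(f)
```

```text
hole [ 0.5119 -0.0327  0.205 ] outer [ 0.5119 -0.0327  0.205 ]
rel to tcp [2.56994995e-04 6.83363297e-05] rod-hole [0.00084301 0.00053166]
[array([ 0.46929182, -0.98551238, -0.92764474])]
```

Emit:
move_arm(increments=[[0.001, 0.0005, -0.01, 0], [0.001, 0.0005, -0.018, 0], [0.001, 0.0005, -0.023, 0], [0.001, 0.0005, -0.028, 0], [0.001, 0.0005, -0.033, 0], [0.001, 0.0005, -0.037, 0], [0.001, 0.0005, -0.037, 0], [0.001, 0.0005, -0.037, 0]])

```text
time_s: 7.03
eef_pos: [0.5133, -0.0314, 0.1474]
ee_rot: [-0.0, 0.998, -0.061, -0.0]
force: [-0.0, -0.5, -1.0]
opening: 0.0661
gripper_force: 30.0
```

```bash
cat >> h.py <<'E'
def rodz(name):
    snap(name); F=[]
    for i in range(2): im=r.read_camera('scene');F.append(r.get_obs()['force'])
    cv2.imwrite(f'pics/{name}s.png',im[:,:,::-1]); print(np.round(F,2),r.get_obs()['time_s'])
E
python3 -c "
from h import *
rodz('w5')
a=cv2.resize(cv2.imread('pics/w5.png')[190:310,200:320],(400,400),interpolation=cv2.INTER_CUBIC)
b=cv2.resize(cv2.imread('pics/w5s.png')[160:280,200:320],(400,400),interpolation=cv2.INTER_CUBIC)
cv2.imwrite('pics/w5c.png',np.hstack([a,b]))"
```

```text
w5 7.0333 [ 0.5133 -0.0314  0.1474] F [-0.04 -0.49 -0.96] op 0.0661 30.0
[[-0.    0.24 -0.98]
 [-0.05 -1.14 -0.82]] 7.1833
```

View pics/w5c.png

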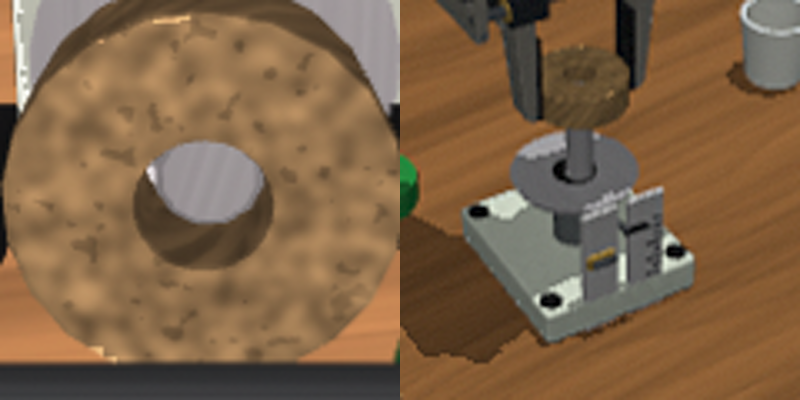

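Emit:
move_arm(increments=[[-0.0002, -0.0004, -0.01, 0], [-0.0002, -0.0004, -0.02, 0], [-0.0002, -0.0004, -0.03, 0], [-0.0002, -0.0004, -0.04, 0], [-0.0002, -0.0004, -0.05, 0], [-0.0002, -0.0004, -0.055, 0], [-0.0002, -0.0004, -0.06, 0], [-0.0002, -0.0004, -0.064, 0], [-0.0002, -0.0004, -0.067, 0], [-0.0002, -0.0004, -0.067, 0], [-0.0002, -0.0004, -0.067, 0]])

```text
time_s: 8.1
eef_pos: [0.5133, -0.0318, 0.0807]
ee_rot: [0.0, 0.998, -0.061, 0.0]
force: [0.1, -0.2, 0.2]
opening: 0.0665
gripper_force: 30.0
```

```bash
python3 -c "
from h import *
rodz('w6')"
```

```text
w6 8.1 [ 0.5133 -0.0318  0.0807] F [ 0.06 -0.16  0.16] op 0.0665 30.0
[[-0.37  0.44  0.76]
 [-0.72  0.38 -0.2 ]] 8.25
```

Emit:
move_arm(increments=[[0, 0, 0, 0], [0, 0, 0, 0], [0, 0, 0, 0], [0, 0, 0, 0], [0, 0, 0.005, 0], [0, 0, 0.025, 0], [0, 0, 0.06, 0], [0, 0, 0.1, 0], [0, 0, 0.1, 0], [0, 0, 0.1, 0]], claw=0.09)

```text
time_s: 9.08
eef_pos: [0.5149, -0.0319, 0.1833]
ee_rot: [0.0, 0.998, -0.061, 0.003]
force: [-0.1, -0.2, -0.3]
opening: 0.0901
gripper_force: 0.0
```

```bash
python3 -c "
from h import *
rodz('w7')
b=cv2.resize(cv2.imread('pics/w7s.png')[180:280,210:310],(400,400),interpolation=cv2.INTER_CUBIC)
a=cv2.resize(cv2.imread('pics/w7.png')[130:330,160:360],(400,400),interpolation=cv2.INTER_CUBIC)
cv2.imwrite('pics/w7c.png',np.hstack([a,b]))"
```

```text
w7 9.0833 [ 0.5149 -0.0319  0.1833] F [-0.14 -0.22 -0.34] op 0.0901 0.0
[[-0.34 -1.   -0.54]
 [-0.08  0.27  0.14]] 9.2333
```

View pics/w7c.png

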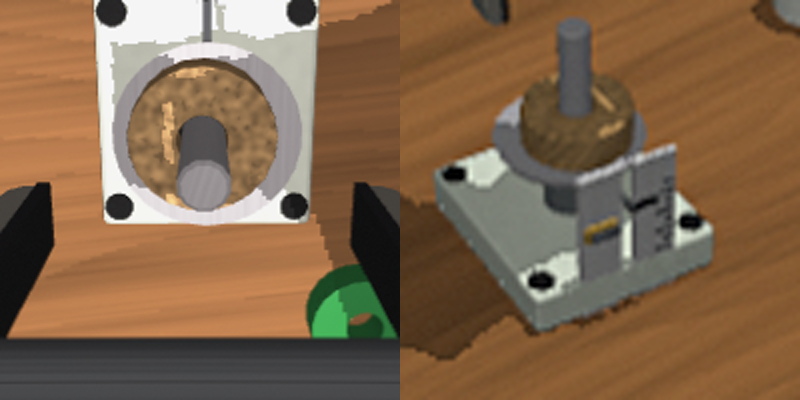

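Emit:
move_arm(increments=[[0, -0.03, 0.01, 0], [-0.005, -0.065, 0.01, 0], [-0.01, -0.105, 0.01, 0], [-0.015, -0.145, 0.01, 0], [-0.02, -0.185, 0, 0], [-0.025, -0.225, -0.02, 0], [-0.03, -0.265, -0.04, 0], [-0.035, -0.3, -0.06, 0], [-0.035, -0.324, -0.06, 0], [-0.035, -0.324, -0.06, 0], [-0.035, -0.324, -0.06, 0], [-0.035, -0.324, -0.06, 0]])

```text
time_s: 10.23
eef_pos: [0.4778, -0.3544, 0.1193]
ee_rot: [-0.001, 0.998, -0.06, -0.001]
force: [-0.2, 0.5, 0.5]
opening: 0.0899
gripper_force: 0.0
```

```bash
cat >> h.py <<'E'
def hole(name,guess,z,s=8):
    """outer top circle + hole by warping the plane z to a metric picture (0.25 mm/px) and Hough"""
    k=ld(name);im=cv2.imread(f'pics/{name}.png');n=400;m=.00025
    W=np.array([[guess[0]+(a-n/2)*m,guess[1]+(b-n/2)*m,z] for b in range(n) for a in range(n)])
    p=proj(k,W).astype(np.float32).reshape(n,n,2)
    w=cv2.remap(im,p[...,0].copy(),p[...,1].copy(),cv2.INTER_CUBIC);cv2.imwrite(f'pics/{name}h.png',w)
    g=cv2.GaussianBlur(cv2.cvtColor(w,cv2.COLOR_BGR2GRAY),(0,0),2);out=[]
    for R in (.033,.011):
        h=cv2.HoughCircles(g,cv2.HOUGH_GRADIENT,1,30,param1=60,param2=10,minRadius=int(R/m*.93),maxRadius=int(R/m*1.07))
        if h is not None:
            for c in h[0][:2]: out.append((R,np.round(np.array(guess[:2])+(c[:2]-n/2)*m,4),round(c[2]*m,4)))
    return out
E
python3 -c "
from h import *
print(hole('w3',(.4102,-.235),.024)); print(hole('w4',(.5119,-.0327),.205))
rodz('w8');print(*hole('w8',(.4775,-.356),.024),sep='\n')"
```

```text
[(0.033, array([ 0.4098, -0.2346]), np.float32(0.0323)), (0.011, array([ 0.4096, -0.2344]), np.float32(0.011)), (0.011, array([ 0.4258, -0.2496]), np.float32(0.0105))]
[(0.033, array([ 0.512 , -0.0323]), np.float32(0.0324)), (0.033, array([ 0.5173, -0.0383]), np.float32(0.0346)), (0.011, array([ 0.512 , -0.0323]), np.float32(0.0113)), (0.011, array([ 0.522 , -0.0336]), np.float32(0.0102))]
w8 10.2333 [ 0.4778 -0.3544  0.1193] F [-0.24  0.49  0.5 ] op 0.0899 0.0
[[ 0.18  0.09  0.07]
 [-0.45  1.01  0.37]] 10.3833
(0.033, array([ 0.4791, -0.3556]), np.float32(0.032))
(0.011, array([ 0.4791, -0.3556]), np.float32(0.0116))
(0.011, array([ 0.4591, -0.3451]), np.float32(0.0105))
```

Emit:
move_arm(increments=[[0.001, -0.001, -0.04, 0], [0.001, -0.001, -0.08, 0], [0.001, -0.001, -0.105, 0], [0.001, -0.001, -0.117, 0], [0.001, -0.001, -0.117, 0], [0.001, -0.001, -0.117, 0]])

```text
time_s: 10.88
eef_pos: [0.48, -0.3562, 0.004]
ee_rot: [0.0, 0.998, -0.06, 0.0]
force: [-0.3, 0.9, 0.4]
opening: 0.09
gripper_force: 0.0
```

Emit:
move_arm(increments=[[0, 0, 0, 0], [0, 0, 0, 0], [0, 0, 0, 0], [0, 0, 0, 0], [0, 0, 0, 0], [0, 0, 0, 0]], claw=0.05)

```text
time_s: 11.38
eef_pos: [0.4796, -0.357, 0.0044]
ee_rot: [0.0, 0.998, -0.061, 0.0]
force: [-0.0, 0.9, 5.8]
opening: 0.0666
gripper_force: 30.0
```

Emit:
move_arm(increments=[[0, 0, 0.02, 0], [0, 0, 0.06, 0], [0, 0.02, 0.095, 0], [0.005, 0.055, 0.12, 0], [0.01, 0.095, 0.14, 0], [0.015, 0.135, 0.16, 0], [0.02, 0.175, 0.18, 0], [0.025, 0.215, 0.18, 0], [0.03, 0.255, 0.18, 0], [0.034, 0.29, 0.18, 0], [0.034, 0.318, 0.18, 0], [0.034, 0.325, 0.18, 0], [0.034, 0.325, 0.18, 0], [0.034, 0.325, 0.18, 0]])

```text
time_s: 12.55
eef_pos: [0.5129, -0.0327, 0.1834]
ee_rot: [0.0, 0.998, -0.061, -0.0]
force: [-0.2, 0.4, -0.6]
opening: 0.0664
gripper_force: 30.0
```

```bash
python3 -c "
from h import *
snap('w9');print(*hole('w9',(.513,-.032),.2045),sep='\n')"
```

```text
w9 12.55 [ 0.5129 -0.0327  0.1834] F [-0.17  0.43 -0.57] op 0.0664 30.0
(0.033, array([ 0.5129, -0.0324]), np.float32(0.0321))
(0.033, array([ 0.5201, -0.0274]), np.float32(0.0346))
(0.011, array([ 0.5129, -0.0321]), np.float32(0.0112))
(0.011, array([ 0.5231, -0.0334]), np.float32(0.0104))
```

Emit:
move_arm(increments=[[0.0003, 0, -0.01, 0], [0.0003, 0, -0.018, 0], [0.0003, 0, -0.023, 0], [0.0003, 0, -0.028, 0], [0.0003, 0, -0.033, 0], [0.0003, 0, -0.037, 0], [0.0003, 0, -0.037, 0], [0.0003, 0, -0.037, 0]])

```text
time_s: 13.27
eef_pos: [0.5134, -0.0318, 0.1464]
ee_rot: [-0.0, 0.998, -0.061, -0.0]
force: [-1.0, 0.3, -0.1]
opening: 0.066
gripper_force: 30.0
```

```bash
python3 -c "
from h import *
rodz('w10')"
```

```text
w10 13.2667 [ 0.5134 -0.0318  0.1464] F [-0.98  0.28 -0.09] op 0.066 30.0
[[-0.05 -0.49  0.36]
 [-0.01 -0.64 -1.28]] 13.4167
```

Emit:
move_arm(increments=[[0, 0, -0.01, 0], [0, 0, -0.02, 0], [0, 0, -0.03, 0], [0, 0, -0.036, 0], [0, 0, -0.042, 0], [0, 0, -0.046, 0], [0, 0, -0.049, 0], [0, 0, -0.049, 0], [0, 0, -0.049, 0]])

```text
time_s: 14.17
eef_pos: [0.5134, -0.0318, 0.0976]
ee_rot: [0.0, 0.998, -0.061, -0.0]
force: [-0.8, 0.2, -0.2]
opening: 0.0662
gripper_force: 30.0
```

```bash
python3 -c "
from h import *
rodz('w11')"
```

```text
w11 14.1667 [ 0.5134 -0.0318  0.0976] F [-0.81  0.19 -0.22] op 0.0662 30.0
[[-0.95  0.16 -0.53]
 [-1.04 -0.14 -0.01]] 14.3167
```

Emit:
move_arm(increments=[[0, 0, 0, 0], [0, 0, 0, 0], [0, 0, 0, 0], [0, 0, 0, 0], [0, 0, 0.005, 0], [0, 0, 0.025, 0], [0, 0, 0.06, 0], [0, 0, 0.085, 0], [0, 0, 0.085, 0], [0, 0, 0.085, 0]], claw=0.09)

```text
time_s: 15.15
eef_pos: [0.5145, -0.032, 0.1844]
ee_rot: [0.0, 0.998, -0.061, 0.002]
force: [-0.4, 0.3, -0.1]
opening: 0.0901
gripper_force: 0.0
```

```bash
python3 -c "
from h import *
rodz('w12')
b=cv2.resize(cv2.imread('pics/w12s.png')[180:270,220:310],(400,400),interpolation=cv2.INTER_CUBIC)
b0=cv2.resize(cv2.imread('pics/scene0.png')[215:260,245:290],(400,400),interpolation=cv2.INTER_CUBIC)
a=cv2.resize(cv2.imread('pics/w12s.png')[215:260,245:290],(400,400),interpolation=cv2.INTER_CUBIC)
a=np.vstack([a]);cv2.imwrite('pics/w12c.png',cv2.resize(np.hstack([b,b0,a]),(800,267)))
cv2.imwrite('pics/w12w.png',np.vstack([np.hstack([b,a]),])) "
```

```text
w12 15.15 [ 0.5145 -0.032   0.1844] F [-0.39  0.31 -0.08] op 0.0901 0.0
[[-0.63  0.22 -0.61]
 [-0.09  0.04  0.03]] 15.3
```

View pics/w12w.png

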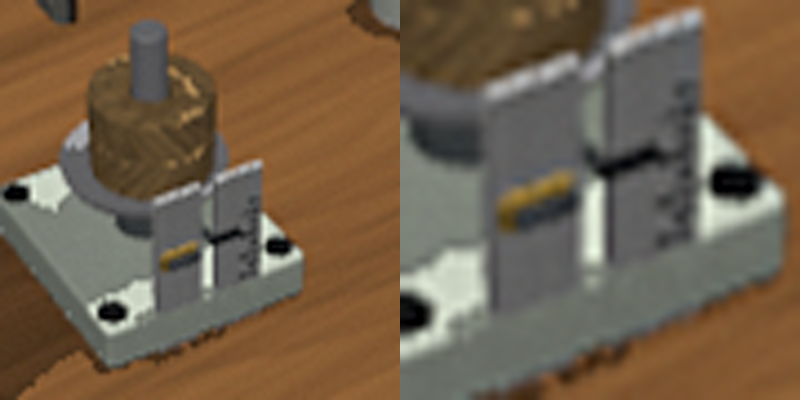

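Run:
```python
from h import *
s=cal('scene'); y=-.123; ex=np.array([np.cos(y),np.sin(y),0]);ey=np.array([-np.sin(y),np.cos(y),0]);c=np.array([.509,-.034,0])
def hit(p,d):
    o,v=ray(s,p);X=o+v*((d-(o-c)@ex)/(v@ex));return ((X-c)@ey).round(4),X[2].round(4)
f=lambda x,y:(245+(x-400)/8.889,215+y/8.889)
for n,p in dict(pointer=(628,160),mark=(540,212),brass=(535,195),topL=(534,78),topR=(655,30),botL=(490,308)).items(): print(n,hit(f(*p),.068))
# bar rows by darkness, before / after each ring
for n in ('scene0','w7s','w12s'):
    g=cv2.cvtColor(cv2.imread(f'pics/{n}.png'),cv2.COLOR_BGR2GRAY).astype(int)
    for u in (260,261,262,269,270,271,272,273): 
        col=g[226:246,u]; i=col.argmin();print(n,u,[int(v) for v in col],end=' ');print(i+226)
```

```text
pointer (np.float64(0.0105), np.float64(0.0635))
mark (np.float64(-0.0152), np.float64(0.0575))
brass (np.float64(-0.0166), np.float64(0.0638))
topL (np.float64(-0.0167), np.float64(0.1018))
topR (np.float64(0.018), np.float64(0.1027))
botL (np.float64(-0.03), np.float64(0.0317))
scene0 260 [89, 88, 88, 90, 90, 89, 90, 89, 85, 110, 110, 77, 61, 43, 72, 96, 91, 90, 90, 89] 239
scene0 261 [87, 89, 90, 91, 90, 90, 90, 89, 93, 122, 98, 61, 52, 50, 81, 93, 91, 90, 88, 90] 239
scene0 262 [88, 89, 89, 89, 88, 89, 89, 85, 108, 110, 76, 57, 43, 52, 83, 90, 90, 88, 90, 87] 238
scene0 269 [95, 76, 30, 13, 74, 98, 92, 90, 89, 90, 90, 89, 89, 88, 88, 89, 89, 88, 87, 95] 229
scene0 270 [97, 65, 4, 36, 80, 93, 91, 92, 91, 92, 90, 91, 89, 91, 91, 91, 87, 89, 90, 100] 228
scene0 271 [84, 49, 5, 57, 88, 92, 90, 91, 90, 90, 89, 90, 90, 88, 91, 91, 89, 92, 99, 102] 228
scene0 272 [74, 25, 17, 75, 95, 91, 89, 89, 90, 89, 89, 90, 89, 91, 91, 89, 91, 88, 94, 101] 228
scene0 273 [65, 9, 37, 81, 92, 91, 86, 84, 87, 90, 92, 83, 85, 90, 89, 85, 80, 86, 99, 101] 227
w7s 260 [92, 95, 96, 96, 95, 95, 95, 95, 93, 
[... 790 characters left out ...]
9, 100, 97, 95, 94, 95] 239
w12s 261 [95, 94, 96, 96, 97, 94, 97, 95, 99, 129, 107, 65, 55, 56, 87, 99, 98, 96, 97, 98] 238
w12s 262 [95, 95, 94, 96, 96, 95, 96, 93, 115, 117, 82, 61, 47, 57, 89, 98, 95, 95, 96, 98] 238
w12s 269 [97, 97, 98, 98, 99, 101, 73, 15, 43, 85, 99, 94, 95, 95, 95, 95, 94, 94, 93, 104] 233
w12s 270 [98, 96, 97, 98, 98, 92, 51, 3, 62, 98, 100, 97, 99, 99, 96, 97, 98, 95, 98, 108] 233
w12s 271 [96, 95, 96, 97, 101, 82, 32, 20, 82, 103, 96, 97, 97, 95, 96, 95, 98, 96, 105, 111] 233
w12s 272 [94, 96, 96, 97, 95, 62, 4, 49, 88, 98, 98, 97, 98, 97, 97, 95, 98, 93, 103, 108] 232
w12s 273 [95, 96, 92, 96, 85, 50, 11, 69, 101, 99, 97, 88, 89, 97, 97, 91, 86, 93, 106, 107] 232
```

```bash
python3 - <<'E'
from h import *
s=cal('scene');t=cal('top')
for p in [(490,470),(490,420),(800,225)]: 
    q=(p[0]/2.5+90,p[1]/2.5+150);print(onz(s,q,0).round(3),onz(s,q,.05).round(3))
d=np.load('tc.npz');Rc,tc=d['Rc'],d['tc'];w=cal('wrist')
def at(p,yaw=-.123):
    R=np.array([[np.cos(yaw),np.sin(yaw),0],[np.sin(yaw),-np.cos(yaw),0],[0,0,-1.]])
    return dict(mtx=w['mtx'],distortion=w['distortion'],R=Rc@R.T,t=tc-Rc@R.T@np.array(p))
for p in [(.66,-.045,.14),(.68,-.045,.14),(.70,-.05,.14),(.69,-.05,.12)]: print(p,proj(at(p),[[.576,-.042,.1],[.576,-.042,.06],[.576,-.042,.03]]).round().tolist())
E
python3 -c "
import cv2;im=cv2.imread('pics/top0.png');print(im[::12,270].tolist())"
```

```text
[ 0.784 -0.154  0.   ] [ 0.812 -0.179  0.05 ]
[ 0.746 -0.123  0.   ] [ 0.776 -0.15   0.05 ]
[0.747 0.265 0.   ] [0.778 0.213 0.05 ]
(0.66, -0.045, 0.14) [[270.0, 313.0], [269.0, 285.0], [268.0, 269.0]]
(0.68, -0.045, 0.14) [[273.0, 334.0], [271.0, 304.0], [270.0, 286.0]]
(0.7, -0.05, 0.14) [[270.0, 355.0], [269.0, 323.0], [268.0, 303.0]]
(0.69, -0.05, 0.12) [[269.0, 365.0], [268.0, 328.0], [267.0, 307.0]]
[[174, 181, 190], [170, 176, 185], [62, 86, 111], [45, 63, 101], [45, 62, 96], [39, 55, 79], [112, 150, 186], [60, 100, 148], [63, 104, 148], [54, 94, 136], [61, 104, 152], [63, 102, 147], [70, 103, 145], [170, 169, 172], [168, 167, 172], [182, 178, 184], [177, 177, 179], [64, 103, 145], [64, 101, 142], [61, 106, 152], [65, 102, 149], [57, 95, 134], [63, 102, 149], [64, 102, 148], [60, 101, 144], [65, 108, 154], [65, 106, 151], [60, 74, 95], [63, 65, 55], [41, 47, 47], [31, 39, 39], [39, 46, 43]]
```

Emit:
move_arm(increments=[[0.035, -0.003, 0, 0], [0.075, -0.006, 0, 0], [0.115, -0.01, -0.01, 0], [0.15, -0.015, -0.03, 0], [0.15, -0.015, -0.045, 0], [0.15, -0.015, -0.045, 0], [0.15, -0.015, -0.045, 0]])

```text
time_s: 15.88
eef_pos: [0.6615, -0.0465, 0.1349]
ee_rot: [-0.0, 0.998, -0.06, -0.003]
force: [-0.2, 0.3, -0.2]
opening: 0.0899
gripper_force: 0.0
```

```bash
python3 -c "
from h import *
snap('w13')
cv2.imwrite('pics/w13c.png',cv2.resize(cv2.imread('pics/w13.png')[240:310,215:325],None,fx=7,fy=7,interpolation=cv2.INTER_CUBIC))"
```

```text
w13 15.8833 [ 0.6615 -0.0465  0.1349] F [-0.21  0.29 -0.21] op 0.0899 0.0
```

View pics/w13c.png

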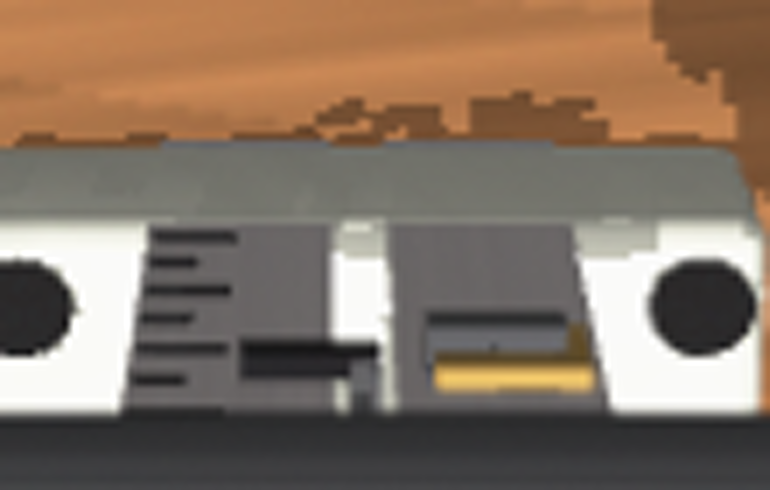

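Run:
```python
from h import *
s=cal('scene');w=ld('w13');y=-.123
W=lambda x,yy:(215+x/7,240+yy/7)
# scene points at bar middle: mark cols 256.3..265 -> mid ~260.6 ; pointer cols
g=cv2.cvtColor(cv2.imread('pics/w12s.png'),cv2.COLOR_BGR2GRAY).astype(int)
print(g[228:246,254:277])
for n,a,b in [('mark mid front',W(497,318),(260.7,238.8)),('mark hi',W(497,318),(260.7,238.0)),('pointer mid front',W(310,351),(270.5,233.2))]:
    X,e=tri([(w,a),(s,b)]);print(n,X.round(4),round(e*1000,2))
k=ld('w13')
gw=cv2.cvtColor(cv2.imread('pics/w13.png'),cv2.COLOR_BGR2GRAY).astype(int);print(gw[282:297,[255,258,262,280,286,292]].T)
```

```text
[[ 94  92  99  95  93  95  94  96  94  97  96 111 131 119  82  98  97  96
   96  92  85  79  79]
 [ 82  94  97  95  95  94  95  96  96  95  93 105 135 123  83  98  98  97
   97  96  94  94  71]
 [ 85  94  99  97  94  95  97  97  96  97  93  97 124 126  85  99  98 101
   95  85 102  97  81]
 [ 83  96  99  96  96  94  97  94  95  97  95  82  81 110  90 101  92  82
   62  50  89  99  74]
 [ 77  94  98  96  95  97  96  97  96  97  92  74  42  75  73  73  51  32
    4  11  38  59  53]
 [ 95  94  98  95  94  92  95  95  93  96  93  88  57  43  28  15   3  20
   49  69  57  77  81]
 [107  93  97  95  95  94  94  99 115 119 110 106 101  36   7  43  62  82
   88 101  96  99  68]
 [104  92  98  96  92  94 117 129 117 119  99 110 148 167  59  85  98 103
   98  99 100  97  82]
 [102  91 101 117 127 114 117 107  82  76  73 125 205 209  78  99 100  96
   98  97 100  84  73]
 [103  92 111 118 116  98  83  65  61  50  45 120 229 200  74  94  97  97
   97  88  61  63  81]
 [103  92  92  85  75  65  64  55  47  39  58 137 228 198  73  95  99  97
   98  89  75  79  74]
 [104  86  67  64  51  54  46  56
[... 459 characters left out ...]
82  97  98  96  95  94  97  96  93  98 139 179 164  92  93  98 105
  103 106 110 112 112]
 [130  82  96  99  99  96  95  98  98  94  96 115 127 126 112 104 108 111
  108 107 108 107 113]]
mark mid front [ 0.5776 -0.0593  0.0603] 0.48
mark hi [ 0.5785 -0.0595  0.0628] 1.09
pointer mid front [ 0.5808 -0.035   0.0668] 0.28
[[103 103 104 104 103 103  68  27  27  40  42  42  81 101 104]
 [104 104 104 104 104 104  69  27  28  40  42  41  82 102 105]
 [187 186 186 186 186 187 116  41  27  40  41  42 101 120 123]
 [103 102  75  45  68 100 105 105  80  75 131 190 198 163 115]
 [101 101  76  45  68  98 105 100  85  77 131 190 197 145 108]
 [103 103  76  46  67  98 106 106  88  77 130 190 199 141 104]]
```

Emit:
move_arm(increments=[[0, -0.035, 0, 0], [-0.015, -0.07, 0, 0], [-0.03, -0.105, 0, 0], [-0.05, -0.14, 0, 0], [-0.075, -0.17, -0.005, 0], [-0.1, -0.19, -0.012, 0], [-0.1125, -0.196, -0.015, 0], [-0.1125, -0.196, -0.015, 0], [-0.1125, -0.196, -0.015, 0], [-0.1125, -0.196, -0.015, 0]])

```text
time_s: 16.77
eef_pos: [0.5528, -0.2409, 0.124]
ee_rot: [-0.0, 0.998, -0.059, 0.001]
force: [0.5, -0.0, 0.5]
opening: 0.09
gripper_force: 0.0
```

```bash
python3 -c "
from h import *
rodz('w14');print(*hole('w14',(.5506,-.243),.024),sep='\n')"
```

```text
w14 16.7667 [ 0.5528 -0.2409  0.124 ] F [ 0.49 -0.04  0.45] op 0.09 0.0
[[-0.07  0.51  0.21]
 [ 0.51 -0.18 -0.15]] 16.9167
(0.033, array([ 0.5525, -0.2439]), np.float32(0.032))
(0.011, array([ 0.552 , -0.2441]), np.float32(0.0111))
(0.011, array([ 0.5715, -0.2336]), np.float32(0.0107))
```

Emit:
move_arm(increments=[[0.0013, -0.0012, -0.04, 0], [0.0013, -0.0012, -0.08, 0], [0.0013, -0.0012, -0.105, 0], [0.0013, -0.0012, -0.119, 0], [0.0013, -0.0012, -0.119, 0], [0.0013, -0.0012, -0.119, 0]])

```text
time_s: 17.42
eef_pos: [0.5533, -0.2431, 0.0036]
ee_rot: [-0.0, 0.998, -0.06, 0.0]
force: [0.0, -0.4, 0.3]
opening: 0.0898
gripper_force: 0.0
```

Emit:
move_arm(increments=[[0, 0, 0, 0], [0, 0, 0, 0], [0, 0, 0, 0], [0, 0, 0, 0], [0, 0, 0, 0], [0, 0, 0, 0]], claw=0.05)

```text
time_s: 17.92
eef_pos: [0.5526, -0.2441, 0.0041]
ee_rot: [0.0, 0.998, -0.061, 0.0]
force: [-0.3, 0.0, 2.8]
opening: 0.0652
gripper_force: 30.0
```

Emit:
move_arm(increments=[[0, 0, 0.02, 0], [0, 0, 0.06, 0], [0, 0, 0.1, 0], [-0.005, 0.02, 0.13, 0], [-0.01, 0.04, 0.165, 0], [-0.015, 0.07, 0.18, 0], [-0.02, 0.105, 0.18, 0], [-0.03, 0.14, 0.18, 0], [-0.035, 0.175, 0.18, 0], [-0.0388, 0.205, 0.18, 0], [-0.0388, 0.2122, 0.18, 0], [-0.0388, 0.2122, 0.18, 0], [-0.0388, 0.2122, 0.18, 0]])

```text
time_s: 19.0
eef_pos: [0.5134, -0.0325, 0.1835]
ee_rot: [0.0, 0.998, -0.06, -0.0]
force: [-0.1, -0.9, -0.9]
opening: 0.0649
gripper_force: 30.0
```

```bash
python3 -c "
from h import *
snap('w15');print(*hole('w15',(.513,-.032),.2045),sep='\n')"
```

```text
w15 19.0 [ 0.5134 -0.0325  0.1835] F [-0.11 -0.85 -0.87] op 0.0649 30.0
(0.033, array([ 0.5139, -0.0319]), np.float32(0.032))
(0.033, array([ 0.5399, -0.0221]), np.float32(0.0334))
(0.011, array([ 0.5139, -0.0321]), np.float32(0.0113))
(0.011, array([ 0.5236, -0.0334]), np.float32(0.0102))
```

Emit:
move_arm(increments=[[-0.001, -0.0002, -0.01, 0], [-0.001, -0.0002, -0.018, 0], [-0.001, -0.0002, -0.023, 0], [-0.001, -0.0002, -0.028, 0], [-0.001, -0.0002, -0.033, 0], [-0.001, -0.0002, -0.037, 0], [-0.001, -0.0002, -0.037, 0], [-0.001, -0.0002, -0.037, 0]])

```text
time_s: 19.72
eef_pos: [0.5124, -0.032, 0.1464]
ee_rot: [-0.0, 0.998, -0.061, -0.0]
force: [0.6, -0.3, -1.4]
opening: 0.0651
gripper_force: 30.0
```

```bash
python3 -c "
from h import *
rodz('w16')"
```

```text
w16 19.7167 [ 0.5124 -0.032   0.1464] F [ 0.6  -0.35 -1.38] op 0.0651 30.0
[[ 0.47  0.44 -1.63]
 [-0.34  0.3  -0.94]] 19.8667
```

Emit:
move_arm(increments=[[0, 0, -0.008, 0], [0, 0, -0.016, 0], [0, 0, -0.022, 0], [0, 0, -0.027, 0], [0, 0, -0.031, 0], [0, 0, -0.0325, 0], [0, 0, -0.0325, 0], [0, 0, -0.0325, 0]])

```text
time_s: 20.53
eef_pos: [0.5124, -0.032, 0.1141]
ee_rot: [0.0, 0.998, -0.061, -0.0]
force: [-1.3, 0.0, 0.2]
opening: 0.0649
gripper_force: 30.0
```

Emit:
move_arm(increments=[[0, 0, 0, 0], [0, 0, 0, 0], [0, 0, 0, 0], [0, 0, 0, 0], [0, 0, 0.005, 0], [0, 0, 0.025, 0], [0, 0, 0.06, 0], [0, 0, 0.075, 0], [0.04, 0, 0.075, 0], [0.08, -0.005, 0.075, 0], [0.12, -0.01, 0.06, 0], [0.151, -0.015, 0.03, 0], [0.151, -0.015, 0.023, 0], [0.151, -0.015, 0.023, 0], [0.151, -0.015, 0.023, 0]], claw=0.09)

```text
time_s: 21.78
eef_pos: [0.6624, -0.0466, 0.1366]
ee_rot: [-0.0, 0.998, -0.06, -0.001]
force: [-0.7, -0.2, 1.0]
opening: 0.0903
gripper_force: 0.0
```

```bash
python3 -c "
from h import *
rodz('w17');s=cal('scene');w=ld('w17')
a=cv2.resize(cv2.imread('pics/w17.png')[240:310,215:325],(550,350),interpolation=cv2.INTER_CUBIC)
b=cv2.resize(cv2.imread('pics/w17s.png')[180:270,210:320],(428,350),interpolation=cv2.INTER_CUBIC)[:,:250]
cv2.imwrite('pics/w17c.png',np.hstack([a,b]))
g=cv2.cvtColor(cv2.imread('pics/w17s.png'),cv2.COLOR_BGR2GRAY).astype(int);print(g[230:243,259:275])"
```

```text
w17 21.7833 [ 0.6624 -0.0466  0.1366] F [-0.71 -0.18  1.01] op 0.0903 0.0
[[ 0.36 -0.65  1.69]
 [-0.3   0.68 -0.23]] 21.9333
[[ 99 100 103 102 105  98  55  58  57  62  76  70  72  72  66  16]
 [101 100 102 101 103  95  61  58  57  63  81  70  68  74  67  20]
 [ 99 100 100 100 103  98  69  56  55  63  81  70  72  72  66  18]
 [100 100 101 100 103  97  74  56  56  62  72  71  71  74  68  14]
 [101  97 103 121 127 112  72  54  56  59  68  71  72  74  66   5]
 [ 99 123 136 122 125 105  91  58  52  57  65  72  71  74  66   2]
 [120 123 113  85  82  82 134 174  33  52  64  73  71  75  65   5]
 [102  88  68  65  53  47 133 231 116  41  60  72  72  76  65   1]
 [ 70  70  58  51  42  61 147 240 191  52  55  68  71  72  66   2]
 [ 54  50  55  61  80  95 165 240 215  71  71  69  68  71  63   2]
 [ 63  83  93  96 102 105 162 235 211  77  95  88  77  81  78  69]
 [ 94 106 106 103  98 101 160 236 209  77 102 102  98  98  90  66]
 [102 102 105 101  97 101 161 238 211  76  99 101 103 103  95  68]]
```

View pics/w17c.png

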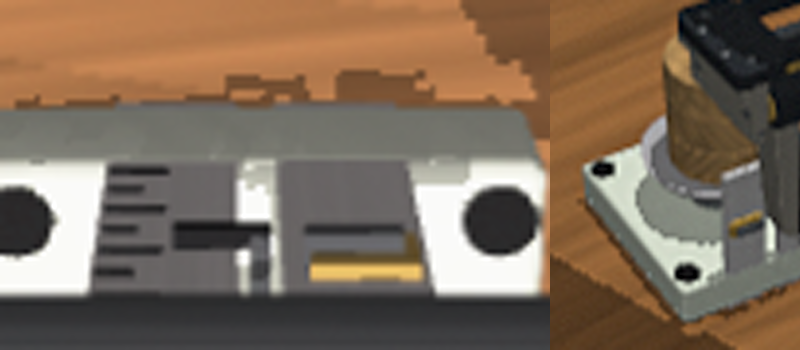

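```bash
python3 -c "
from h import *
g=cv2.cvtColor(cv2.imread('pics/w17.png'),cv2.COLOR_BGR2GRAY).astype(int);print(g[278:294,[252,255,258,278,284,290]].T)
w=ld('w17');a=ld('w13')
for n,k,p,m in (('2 rings',a,(257.9,289.7),(286,285.1)),('3 rings',w,(257,0),(286,0))):
    pass
e=proj(w,[[.5808,-.035,z] for z in (.0668,.0598)]);m=proj(w,[[.5776,-.0593,.0603]]);print(e,m)
e=proj(a,[[.5808,-.035,z] for z in (.0668,.0598)]);m=proj(a,[[.5776,-.0593,.0603]]);print(e,m)"
```

```text
[[102 102 101 101 101 101  50  19  41  44  43  42  95 101 101 101]
 [103 102 103 103 104 103  50  19  40  43  43  43  97 103 103 104]
 [103 103 105 104 104 104  50  20  40  43  43  56  98 104 104 104]
 [101 101 101 101 101 101  88  47  52  98 105 105  81  75 103 188]
 [102 102 102 103 102 103  89  47  52  97 105 104  79  75 103 187]
 [102 102 103 102 102 102  88  48  67  99 105 106  93  78 103 187]]
[[259.21395159 289.97194284]
 [259.249236   285.569202  ]] [[286.02963525 286.12620898]]
[[259.20516584 289.80710951]
 [259.2385562  285.35914265]] [[286.18021176 285.91648748]]
```

Emit:
move_arm(increments=[[0, -0.04, 0.03, 0], [-0.02, -0.08, 0.05, 0], [-0.04, -0.12, 0.07, 0], [-0.06, -0.16, 0.07, 0], [-0.08, -0.2, 0.07, 0], [-0.1, -0.24, 0.07, 0], [-0.12, -0.28, 0.07, 0], [-0.14, -0.31, 0.07, 0], [-0.14, -0.31, 0.07, 0], [-0.14, -0.31, 0.07, 0]])

```text
time_s: 22.77
eef_pos: [0.5183, -0.365, 0.2092]
ee_rot: [0.003, 0.998, -0.066, 0.0]
force: [0.7, -0.0, -0.0]
opening: 0.0902
gripper_force: 0.0
```

```bash
python3 -c "
from h import *
rodz('w18')
g=cv2.cvtColor(cv2.imread('pics/w18s.png'),cv2.COLOR_BGR2GRAY).astype(int);print(g[230:243,256:275])
a=cv2.resize(cv2.imread('pics/w18s.png')[170:270,210:310],(500,500),interpolation=cv2.INTER_CUBIC)
b=cv2.resize(r.read_camera('top')[140:210,230:300,::-1],(300,300));cv2.imwrite('pics/w18c.png',np.hstack([a,np.vstack([b,np.zeros((200,300,3),np.uint8)])]))"
```

```text
w18 22.7667 [ 0.5183 -0.365   0.2092] F [ 0.68 -0.   -0.01] op 0.0902 0.0
[[ 0.45  0.69  0.43]
 [ 0.36  1.01 -0.74]] 22.9167
[[ 97  95  93  95  95  95  94  95  94 109 134 121  82  96  95  96  95  96
   98]
 [ 96  95  95  93  95  94  96  96  93 112 136 121  80  95  95  96  94  97
  100]
 [ 97  95  94  94  96  95  94  94  91  99 122 123  82  96  98  99  97  96
   71]
 [100  92  96  95  95  95  93  94  88  83  92 119  86  99 101  98  78  58
   48]
 [ 95  95  93  91  92  96 114 118 104  69  48  80  86  80  81  63  27   7
   55]
 [ 95  94  90  92 114 127 116 118 100  81  33  58  70  38  28   2  10  47
   87]
 [ 98 116 126 113 114 107  80  76  74 125 160  31  29   9  41  61  77  89
  103]
 [110 117 115  96  83  64  61  53  44 124 218 109  34  79  88  94 102  91
   60]
 [ 90  83  72  66  64  56  45  39  58 137 224 183  67 100 102  96  96  90
   73]
 [ 67  61  51  52  45  53  56  75  90 154 225 203  75  94  95  94  95  98
   99]
 [ 73  67  54  59  79  86  88  95  97 150 224 196  72  95  96  95  97  94
  100]
 [ 92  88  88  88  98  98  99  94  94 149 223 196  71  95  95  97  96  89
   69]
 [ 98  99  97  95  95  96  93  93  94 151 224 197  72  94  93  95  96  85
   61]]
```

View pics/w18c.png

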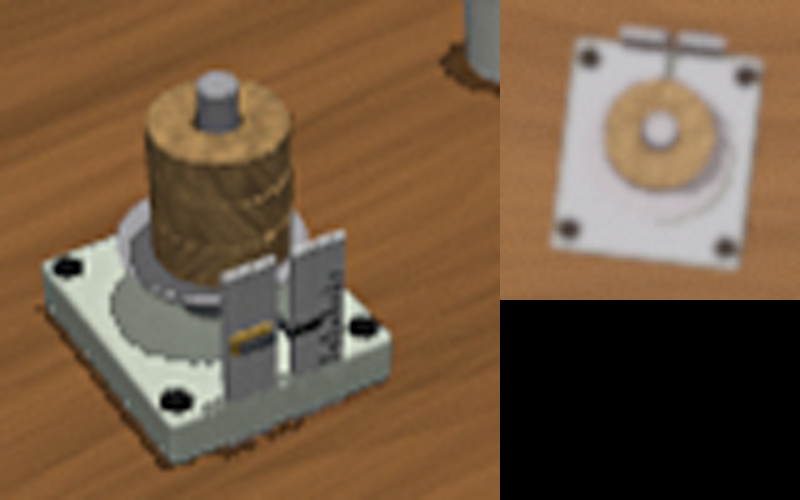

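```bash
python3 -c "
from rig import r
print(r.hand_in())"
```

```text
the job is handed in; nothing more can be done
None
```

I threaded three brown rings over the rod, each lowered until it rested. The pointer measured level with the mark to about 2 mm past it, and I handed the job in at about 23 s; the hand-in returned no verdict.

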